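# Wedge a lino block tight in the cutting board

### The job

Get the lino block ready for carving: lay it, picture up, in the corner between the long fence and the end stop of the cutting board, then start the wooden wedge thin end first, straight side to the block, in the tapering gap between block and cleat, and let go of it while its thick end still stands about 50 mm out past the board's edge. Take the hammer by its handle and drive the wedge home with a few separate taps on its thick end, using only the hammer for this, until a firm tap no longer moves it and the block sits tight against the fence and at the stop. Finally lay the hammer back on the cork mat, and leave everything else on the table where it is.

Things in the scene. Friction and masses are not known exactly. Their poses are not given: they have to be found in the camera images.
- board: Cutting board screwed to the table: plywood base 12 mm thick, spanning x -100..100 and y -110..115 mm from its origin (under it). x points across to the fence (away from the robot), y towards the side where the wedge goes in, z up. On it are the fence, the end stop and the sloping cleat. Beyond y 75 it is bare of strips out to its edge at y 115.
- fence (a point): Middle of the fence's face. The fence is a wooden strip on the far side of the board, along its y (y -110..75 mm from the board's origin), 12 mm high above the board's top; its face is at board x 65. Axes as the board's.
- stop (a point): Middle of the end stop's face: a short strip square to the fence, face at board y -75, x 20..65, 12 mm high above the board's top. Axes as the board's.
- cleat (a point): Middle of the cleat's sloping face (board x -13.3, y 15). The cleat is a wooden strip on the near side, 30 mm wide, 115 mm long, 18 mm high above the board's top. With the block home, the gap between block (its side then at board x 7) and cleat is 20.3 mm wide here and widens by 0.15 mm per mm of board y; the face runs from y -42 to 72. Axes as the board's.
- bay_block (a point): Where block_center is when the block lies home in the corner against fence and end stop: board x 36, y -5, 28 mm above the table; axes as the board's.
- bay_wedge (a point): Where wedge_head is when the wedge is tight and the block home: board x -8, y 102.5, 27 mm above the table; axes as the board's. The wedge goes in along the board's -y. When tight, its straight side lies along the block at board x 7 and its struck end stands 10 mm past the board's edge.
- block_center (a point): Centre of the loose lino block: 58 mm (x) by 140 mm (y) by 32 mm high, plywood with blue-grey lino on top and a cream hat shape cut in it, 160 to 260 g. It always lies picture up. It may lie either way round: home, its x is the board's x or the opposite. It stands 20 mm higher than fence and stop.
- wedge_head (a point): Middle of the parallel head (45 mm long, 30 wide) of the loose dark wooden wedge, half-way up. The wedge is 165 mm long, 30 high; past the head it tapers over 120 mm to 12 mm. x points to the thin end, the straight side is at +y (15 mm off), the sloping one at -y. 70 to 120 g, balance point 46 mm ahead of here. In the gap its x is the board's -y, its y the board's x. It stops dead when tight.
- wedge_butt (a point): Middle of the flat struck face (pale end grain, 30 by 30 mm) at the wedge's thick end, 22.5 mm behind wedge_head. The loose wedge slides at about 1 N, so light taps of 10 mm or so past first touch move it; once tight it resists, and a firm tap (8 to 15 N) stops dead on it.
- wedge_tip (a point): Middle of the wedge's thin end (12 mm wide, 30 mm high); axes as wedge_head's.
- mat: Cork mat fixed on the table, 260 by 150 by 3 mm; origin under its middle, x along its length.
- hammer_grip (a point): Point on the axis of the loose hammer's wooden handle, to grip it. It lies flat, this point 18 mm above what it lies on; x points to the head, y along the head, z up. The handle is 22 mm wide (y) and 26 high, from 37 mm ahead of here to 132 behind, then a knob (28 wide, 36 high) to 160 behind. 270 to 410 g, balances 22 mm ahead of here.
- hammer_head (a point): Centre of the hammer's head, 55 mm ahead of hammer_grip: a steel cylinder with orange nylon faces, 36 mm in diameter and 85 mm long along y, so either striking face is 42.5 mm from here.
- water_jar: Open glass jar, 72 mm wide, 100 mm high, loose; origin under its middle. Leave alone.
- ink_tin: Flat round black tin, 70 mm wide, 45 mm high, loose; origin under its middle. Leave alone.
- brayer: Black ink roller with wooden handle, about 215 mm long, 40 mm high, loose; origin under it, roller towards +x. Leave alone.
- gouge: Carving gouge with wooden handle, 150 mm long, 20 mm thick, loose; origin under its middle, blade towards +x. Leave alone.
- pencil_pot: Square dark pot with pencils, 85 mm wide, 180 mm high over all, loose; origin under its middle. Leave alone.
- paint_bottle: White paint bottle, 52 mm wide, 130 mm high, loose; origin under its middle. Leave alone.
- drink_can: Red can, 66 mm wide, 122 mm high, loose; origin under its middle. Leave alone.
There are look-alikes about, which are no part of the job. Leave any orange or yellow look-alike of the part that bears block_center alone.

How it is judged:
By the outcome, as a careful person would: the job done as asked, in the order asked, and still so for the second after the job is handed in, with the robot touching nothing.
It also fails if it takes over 72 s, if anything falls off the work surface, if the arm or the gripper's body presses on something with over 40 N, if the wrist force passes 120 N, or if a joint passes its speed limit or range.

### The arm

A 6-joint arm with a two-finger parallel gripper is mounted at the origin on the work surface. World frame = base frame: x ahead of the robot, y to its left, z up, the work surface at z = 0. Lengths are in m, angles in rad, forces in N, time in s.
With the tool pointing down it reaches from about 0.425 to 0.95 m from the base axis. Payload 3.5 kg.
Tool frame: the origin (TCP) lies midway between the tips of the shut fingers; the grasp point (between the pads) lies ctrl.hold_point_z behind it (ctrl.hold_point_z is the distance from the TCP to the grasp point, in m); z points along the fingers, x is the direction in which the jaws open and shut, and the axes are right-handed (so a half turn about z gives the same grasp; the last joint's range is limited). The gripper opens to 85 mm and grips with 20 to 120 N. Pads are 22 mm wide; open, the fingers measure 114 mm over their backs; the gripper's body (76 mm by 85 mm) begins 54 mm behind the grasp point. The pads swing forward as they close: fully open they stand 13 mm farther back than shut.
Start: joints at [1.115, 0.286, 1.577, -0, 1.279, -0.15], TCP at [0.203, 0.644, 0.231] pointing down, gripper open.
Joint ranges: [-2.77, 2.77], [-0.9, 2.22], [0.21, 2.48], [-1.53, 4.67], [0.24, 2.81], [-2.84, 2.84]. Speed limits (rad/s): [2.79, 2.79, 3.14, 3.14, 3.14, 3.14].

### API

Orientations are given as a unit quaternion [x, y, z, w].
In Python, from plant import ctrl gives the robot as it stands.
- The arm moves only by the tool step_arm, never from a script. Its arguments are lists of equal length, an entry for each row: "gripper": the gripper's target within -1 to 1 (shut at 1, half-way at 0, fully open at -1); "linear": the shift along the tool's x, y, z in m, a list of three; "delta_rot": the turn, a rotation vector about the tool's x, y, z in degrees, a list of three. A call has 1 to 20 rows; each row is the pose to reach, as a shift and turn from the pose commanded when the call began, along the tool's axes at that moment; what a row does not reach only later rows make up. A row lasts 1/8 s, in which the tool goes at most 62.5 mm and 10.7 degrees, less where a joint would pass 70% of its speed; a pose out of reach is approached as far as the arm can. A call with a gripper value outside its range is refused whole. The fingers move at their own pace and stop on an object; "grip_force" is the grip in N (left out, the last holds). Time passes only in rows, so rows that repeat a pose let the fingers close. It gives the time, the measured TCP pose, the force and the opening at its end, in the units of the state.
- ctrl.get_state(): the state, without advancing time (a new reading comes with each control period).
- ctrl.read_camera(name): name is "scene" or "top"; returns a dict with "frame" (400x640x3 uint8, red, green, blue), "fx", "fy", "cx", "cy" (pixels), "k1" (the pictures are not rectified: a ray, as slopes to the right and down, at radius r is drawn at 1 + k1 r^2 times it, then the intrinsics apply), "view" (4x4, takes a point from world to camera coordinates). Camera axes: x right, y down, z forward; pixel columns grow to the right and rows downward; lengths in m; the calibration is good to about 2 mm. A picture is of the moment at which its call begins. There is no depth.
- ctrl.sign_off(): hands the job in, once; it reports no verdict.
The state is a dict: "time": time; "qpos": joint angles; "dq": joint speeds; "joint_efforts": joint torques, N m; "eef_pos": TCP position; "tcp_rot": TCP orientation; "contact_force": force on the tool from outside, world axes, zero at the start; "wrist_torque": the same for the moment, N m; "opening": opening from 0.0 (shut) to 1.0 (fully open).
Only numpy, scipy, OpenCV 4.12 (cv2) and the standard library are available. Lean on these libraries where they do the work, as an engineer would, in place of code of your own. Each camera call takes 0.05 s, during which the arm holds its last target. There are 200 camera calls.

## Working session

There is one attempt and no reset: what is moved stays moved. The work goes in short steps, Python scripts to look and compute and a tool call to move; the robot and the scene stay as the last step left them, time stands still between calls to the robot, and variables do not carry over. Pictures are saved under pics/ and viewed, on a budget of 14 in all, crops included, one or two more only if the job needs it, and the job is handed in when it is done.

Besides the shell and the picture viewer there is one more tool, called after "Emit:" as name(argument=value, ...), one argument or row to a line, values as JSON. step_arm: Moves the arm, as the interface text tells. Its arguments: {"type":"object","properties":{"gripper":{"type":"array"},"linear":{"type":"array"},"delta_rot":{"type":"array"},"grip_force":{"type":"number"}},"required":["gripper","linear","delta_rot"]}

```bash
ls; mkdir -p pics
cat > h.py <<'E'
import numpy as np, cv2
from scipy.spatial.transform import Rotation as R
from plant import ctrl
def cam(n,save=None):
    c=ctrl.read_camera(n)
    if save: cv2.imwrite('pics/'+save,c['frame'][:,:,::-1])
    return c
def K(c): return np.array([[c['fx'],0,c['cx']],[0,c['fy'],c['cy']],[0,0,1.]]),np.array([c['k1'],0,0,0.])
def ray(c,uv):
    k,d=K(c); n=cv2.undistortPoints(np.array(uv,float).reshape(-1,1,2),k,d).reshape(-1,2)
    V=np.array(c['view']); Rm=V[:3,:3]; o=-Rm.T@V[:3,3]
    return o,np.c_[n,np.ones(len(n))]@Rm
def onz(c,uv,z):
    o,r=ray(c,uv); z=np.broadcast_to(z,len(r)); return o+r*((z-o[2])/r[:,2])[:,None]
def proj(c,P):
    k,d=K(c); V=np.array(c['view']); return cv2.projectPoints(np.array(P,float).reshape(-1,1,3),cv2.Rodrigues(V[:3,:3])[0],V[:3,3],k,d)[0].reshape(-1,2)
def pose():
    s=ctrl.get_state(); return np.array(s['eef_pos']),R.from_quat(s['tcp_rot']).as_matrix(),s
E
python3 - <<'E'
from h import *
for n in('scene','top'):
    c=cam(n,n+'0.png'); o,r=ray(c,[[320,200]]); print(n,c['fx'],c['k1'],o,r, onz(c,[[0,0],[640,0],[0,400],[640,400]],0)[:,:2].round(3).tolist())
p,m,s=pose(); print(s, m.round(3), ctrl.hold_point_z)
E
```

```text
pics
scene 377.06800744796163 0.029451908660588524 [ 0.99889745 -0.5745075   0.87582785] [[-0.41622359  0.48417348 -0.76982795]] [[-1.584, -0.132], [0.855, 2.084], [0.393, -0.864], [1.365, 0.019]]
top 490.10372503593385 -0.12963363801691893 [ 0.41311953 -0.07239978  1.39547194] [[ 0.09441668  0.01683771 -0.99549994]] [[1.21, 1.017], [1.205, -1.094], [-0.067, 0.925], [-0.058, -1.011]]
{'time': 0.1, 'qpos': array([ 1.11498755e+00,  2.87056014e-01,  1.57801673e+00,  1.33636239e-05,
        1.27861372e+00, -1.50011225e-01]), 'dq': array([ 0.00025   , -0.0033896 , -0.00336524,  0.00087858,  0.001886  ,
       -0.00060713]), 'joint_efforts': array([ 1.40401942e-03, -4.07297838e+01, -2.93702048e+01, -9.79299193e-05,
        3.42974578e-03,  9.94745875e-06]), 'eef_pos': array([0.20292471, 0.64315687, 0.23010706]), 'tcp_rot': array([ 8.06553185e-01,  5.91160607e-01, -9.30360518e-04,  4.80080984e-04]), 'contact_force': array([ 0.04265044, -0.30561393, -0.7558161 ]), 'wrist_torque': array([ 0.06682355, -0.02409822, -0.0279016 ]), 'opening': 1.0033729615197655} [[ 0.301  0.954 -0.001]
 [ 0.954 -0.301 -0.002]
 [-0.002 -0.    -1.   ]] 0.0187
```

View pics/top0.png

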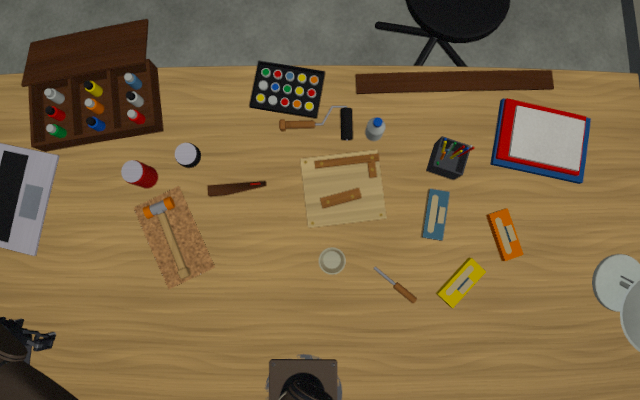

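View pics/scene0.png

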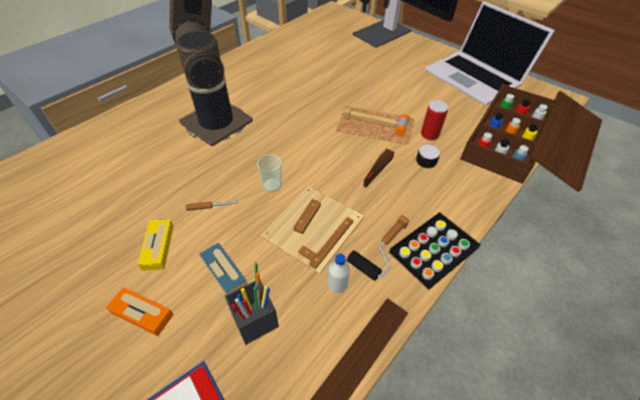

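The top view (x up, y left) shows the board at about (344,188), the blue block at (436,215) and the wedge at (237,187) with its thin end to the right. The hammer is on the mat at (170,237) with its head at (158,207). The jar is at (332,261), the orange and yellow look-alikes at (505,234) and (462,283), and the pot at (449,157). Next I'll measure with masks.

Run:
```python
from h import *
c=cam('top'); f=c['frame']; 
cv2.imwrite('pics/z1.png',cv2.resize(f[140:290,125:455],None,fx=2.4,fy=2.4,interpolation=cv2.INTER_CUBIC)[:,:,::-1])
hsv=cv2.cvtColor(f,cv2.COLOR_RGB2HSV)
def cont(mask,box,n=1):
    m=np.zeros_like(mask); x0,y0,x1,y1=box; m[y0:y1,x0:x1]=mask[y0:y1,x0:x1]
    cs=sorted(cv2.findContours(m,0,1)[0],key=cv2.contourArea)[::-1][:n]; return cs
def rect(name,mask,box,z):
    q=cont(mask,box)[0]; P=onz(c,q.reshape(-1,2),z)[:,:2]
    (cx,cy),(w,h),a=cv2.minAreaRect((P*1000).astype(np.float32)); print(name,'area',cv2.contourArea(q),'ctr',round(cx,1),round(cy,1),'size',round(w,1),round(h,1),'ang',round(a,1))
H,S,V=cv2.split(hsv)
print('px blk',hsv[225,428],'board',hsv[215,350],'table',hsv[240,300],'wedge',hsv[188,230],hsv[183,262],'cleat',hsv[198,340],'cork',hsv[270,180],'handle',hsv[240,173])
rect('block',((H>90)&(H<120)&(S>80)).astype(np.uint8),(410,180,460,250),.032)
rect('wedge',((V<95)).astype(np.uint8),(200,170,280,205),.03)
```

```text
px blk [ 21  82 153] board [ 21 105 156] table [ 19 126 160] wedge [ 12 174  60] [ 15 207  37] cleat [ 14 171 124] cork [ 19 135 140] handle [ 19 136 139]
block area 397.5 ctr 502.9 -373.1 size 54.8 135.9 ang 80.5
wedge area 459.0 ctr 575.9 186.4 size 31.5 164.2 ang 5.2
```

View pics/z1.png

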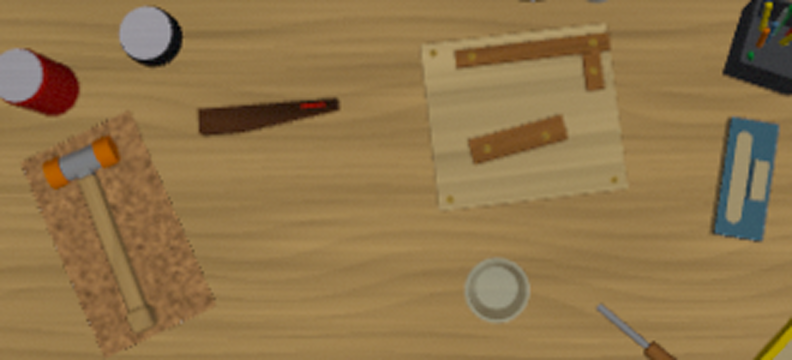

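The crop confirms that the wedge's thick end is at crop (200,121) and its thin end at (338,104). Its straight side faces +x, as needed. The board corners are at crop (423,45), (606,25), (628,187) and (440,209), with the hammer head at (82,162) and the handle running down to (142,318). Now the board, strips, hammer and mat.

```bash
cat > m.py <<'E'
from h import *
def cont(mask,box):
    m=np.zeros(mask.shape,np.uint8); x0,y0,x1,y1=box; m[y0:y1,x0:x1]=mask[y0:y1,x0:x1]
    return sorted(cv2.findContours(m,0,1)[0],key=cv2.contourArea)[::-1]
def rect(c,name,mask,box,z,i=0):
    q=cont(mask,box)[i]; P=onz(c,q.reshape(-1,2),z)[:,:2]
    b=cv2.minAreaRect((P*1000).astype(np.float32)); print(name,'area',cv2.contourArea(q),'ctr',np.round(b[0],1),'size',np.round(b[1],1),'ang',round(b[2],1)); return b
E
python3 - <<'E'
from m import *
for n in('top','scene'):
    c=cam(n); f=c['frame']; H,S,V=cv2.split(cv2.cvtColor(f,cv2.COLOR_RGB2HSV))
    if n=='top':
        px=np.array([[423,45],[606,25],[628,187],[440,209]])/2.4+[125,140]-.3
        P=onz(c,px,.012)[:,:2]*1000; print('board',P.round(1).tolist(),P.mean(0),[np.linalg.norm(P[i]-P[i-1]).round(1) for i in range(4)])
        st=(H<=17)&(S>150)&(V>60)
        rect(c,'cleat',st,(305,180,370,212),.030)
        q=cont(st,(305,148,385,180))[0].reshape(-1,2); hull=cv2.convexHull(q).reshape(-1,2); print('fence+stop',cv2.contourArea(q))
        rect(c,'fence+stop',st,(305,148,385,180),.024)
        org=(H<16)&(S>200)&(V>120)
        print('orange px'); 
        for i in(0,1): rect(c,'or',org,(130,185,190,230),.021+.009,i)
        px=np.array([[97,180],[142,318],[82,162]])/2.4+[125,140]-.3; print('hammer pts',onz(c,px,[.034,.034,.039]).round(4).tolist())
        px=np.array([[24,160],[132,112],[214,300],[104,355]])/2.4+[125,140]-.3; P=onz(c,px,.003)[:,:2]; print('mat',P.round(3).tolist(),P.mean(0))
    else:
        rect(c,'s-block',(H>90)&(H<120)&(S>80),(190,235,250,300),.032)
        rect(c,'s-wedge',V<90,(355,140,400,195),.030)
        org=(H<16)&(S>200)&(V>120); rect(c,'s-or',org,(385,105,415,145),.03)
        rect(c,'s-cleat',(H<=17)&(S>150)&(V>60),(285,190,325,240),.030)
E
```

```text
board [[663.7, 5.9], [688.4, -212.7], [494.5, -237.0], [468.4, -15.4]] [ 578.74205381 -114.81041275] [np.float64(196.6), np.float64(220.0), np.float64(195.4), np.float64(223.1)]
cleat area 361.0 ctr [ 549.1 -106.2] size [ 28.6 112.1] ang 15.4
fence+stop 487.5
fence+stop area 487.5 ctr [ 641.5 -124.3] size [ 66.  179.1] ang 0.2
orange px
or area 18.5 ctr [523.9 375.2] size [13.6 23.8] ang 18.3
or area 18.5 ctr [497.9 440.1] size [16.1 19.3] ang 21.6
hammer pts [[0.4999, 0.3885, 0.034], [0.3392, 0.3305, 0.034], [0.5207, 0.4057, 0.039]]
mat [[0.526, 0.491], [0.584, 0.358], [0.36, 0.253], [0.293, 0.385]] [0.44070193 0.37195789]
s-block area 394.0 ctr [ 504.2 -374.2] size [ 53.5 137. ] ang 80.4
s-wedge area 276.0 ctr [584.1 177.5] size [ 35.1 179.4] ang 5.0
s-or area 65.5 ctr [538.9 374.8] size [31.2 50.2] ang 25.5
s-cleat area 311.0 ctr [ 552.4 -109. ] size [ 29.2 118.1] ang 15.2
```

```bash
cat > go.py <<'E'
import sys
from h import *
# go.py  x y z yaw [x y z yaw ...] : TCP targets in mm/deg -> tool-frame shifts and rotvec from current pose
p,m,s=pose(); a=list(map(float,sys.argv[1:]))
print('t',round(s['time'],2),'tcp',(p*1000).round(1),'yaw',round(np.degrees(np.arctan2(m[1,0],m[0,0])),1),'tilt',np.degrees(m[:2,2]).round(2),'F',np.round(s['contact_force'],1),'open',round(s['opening']*85,1))
for i in range(0,len(a),4):
    t=np.radians(a[i+3]); T=np.array([[np.cos(t),np.sin(t),0],[np.sin(t),-np.cos(t),0],[0,0,-1]])
    print(a[i:i+4],(m.T@(np.array(a[i:i+3])/1000-p)).round(4).tolist(),np.degrees(R.from_matrix(m.T@T).as_rotvec()).round(1).tolist())
E
python3 go.py 500 200 240 80.5 503.5 -373.7 150 80.5
python3 - <<'E'
from m import *
c=cam('top'); f=c['frame']; V=f.max(2)
q=cont(V<95,(200,170,280,205))[0].reshape(-1,2); P=onz(c,q,.03)[:,:2]*1000
top=P[(P[:,1]<240)&(P[:,1]>120)]
# far (+x) edge per y bin
E=[]
for a in range(120,240,8):
    b=P[(P[:,1]>=a)&(P[:,1]<a+8)]
    if len(b): E.append(b[b[:,0].argmax()])
E=np.array(E); k=np.polyfit(E[:,1],E[:,0],1); print('straight side x = ',k,'yaw',np.degrees(np.arctan(-k[0])),'res',(np.polyval(k,E[:,1])-E[:,0]).round(1))
print('ymax',P[P[:,1].argmax()],'ymin',P[P[:,1].argmin()])
E
```

```text
t 0.25 tcp [203.  643.4 230.7] yaw 72.5 tilt [-0.03 -0.06] F [ 0.  -0.1  0. ] open 85.3
[500.0, 200.0, 240.0, 80.5] [-0.3335, 0.4167, -0.009] [-0.0, 0.1, -8.0]
[503.5, -373.7, 150.0, 80.5] [-0.8794, 0.5927, 0.0816] [-0.0, 0.1, -8.0]
straight side x =  [-8.96302817e-02  6.07169593e+02] yaw 5.121750774386573 res [-0.3 -0.5  1.1  0.3 -0.5 -0.7  1.1  0.3 -0.4 -0.9  0.9  0.4 -0.4 -1.2
  0.9]
ymax [581.98563975 267.96006718] ymin [584.81330398 105.63197654]
```

Emit:
step_arm(
  gripper=[-1,-1,-1,-1,-1,-1,-1,-1,-1,-1,-1,-1,-1,-1,-1,-1,-1,-1,-1,-1],
  linear=[
    [-0.05,0.07,-0.009],
    [-0.1,0.13,-0.009],
    [-0.15,0.19,-0.009],
    [-0.2,0.25,-0.009],
    [-0.25,0.31,-0.009],
    [-0.29,0.36,-0.009],
    [-0.3335,0.4167,-0.009],
    [-0.39,0.435,-0.009],
    [-0.45,0.455,-0.009],
    [-0.51,0.475,-0.009],
    [-0.57,0.495,-0.009],
    [-0.63,0.515,-0.009],
    [-0.69,0.535,-0.009],
    [-0.75,0.555,-0.009],
    [-0.81,0.575,0.02],
    [-0.8794,0.5927,0.06],
    [-0.8794,0.5927,0.0816],
    [-0.8794,0.5927,0.0816],
    [-0.8794,0.5927,0.0816],
    [-0.8794,0.5927,0.0816],
  ],
  delta_rot=[
    [0,0,-8],
    [0,0,-8],
    [0,0,-8],
    [0,0,-8],
    [0,0,-8],
    [0,0,-8],
    [0,0,-8],
    [0,0,-8],
    [0,0,-8],
    [0,0,-8],
    [0,0,-8],
    [0,0,-8],
    [0,0,-8],
    [0,0,-8],
    [0,0,-8],
    [0,0,-8],
    [0,0,-8],
    [0,0,-8],
    [0,0,-8],
    [0,0,-8],
  ],
  grip_force=60,
)

```text
time: 2.8
eef_pos: [0.5037, -0.3731, 0.1498]
tcp_rot: [0.763, 0.646, 0.0, -0.0]
contact_force: [0.6, 0.6, 0.0]
opening: 1.001
```

```bash
python3 go.py 503.5 -373.7 12 80.5
```

```text
t 2.8 tcp [ 503.7 -373.1  149.8] yaw 80.5 tilt [-0.    0.03] F [0.6 0.6 0. ] open 85.1
[503.5, -373.7, 12.0, 80.5] [-0.0007, -0.0, 0.1378] [-0.0, -0.0, -0.0]
```

Emit:
step_arm(
  gripper=[-1,-1,-1,-1,0.8,0.8,0.8,0.8,0.8,0.8,0.8,0.8],
  linear=[
    [-0.0007,0,0.06],
    [-0.0007,0,0.115],
    [-0.0007,0,0.138],
    [-0.0007,0,0.138],
    [-0.0007,0,0.138],
    [-0.0007,0,0.138],
    [-0.0007,0,0.138],
    [-0.0007,0,0.138],
    [-0.0007,0,0.138],
    [-0.0007,0,0.138],
    [-0.0007,0,0.08],
    [-0.0007,0,0.08],
  ],
  delta_rot=[
    [0,0,0],
    [0,0,0],
    [0,0,0],
    [0,0,0],
    [0,0,0],
    [0,0,0],
    [0,0,0],
    [0,0,0],
    [0,0,0],
    [0,0,0],
    [0,0,0],
    [0,0,0],
  ],
  grip_force=60,
)

```text
time: 4.3
eef_pos: [0.5065, -0.377, 0.0758]
tcp_rot: [0.763, 0.646, 0.0, 0.006]
contact_force: [0.1, -1.2, -2.6]
opening: 0.66
```

```bash
python3 go.py 503.5 -373.7 240 80.5 616 -117.5 120 6.7
python3 - <<'E'
from h import *
a=cam('top')['frame'][150:300,380:540]; b=cam('scene')['frame'][170:320,160:320]
cv2.imwrite('pics/g1.png',cv2.resize(np.hstack([a,b]),None,fx=2.4,fy=2.4)[:,:,::-1])
E
```

```text
t 4.3 tcp [ 506.5 -377.    75.8] yaw 80.5 tilt [ 0.47 -0.48] F [ 0.1 -1.2 -2.6] open 56.1
[503.5, -373.7, 240.0, 80.5] [0.0016, -0.0019, -0.1642] [0.5, 0.4, -0.0]
[616.0, -117.5, 120.0, 6.7] [0.2737, 0.0656, -0.0455] [0.7, -0.0, 73.8]
```

View pics/g1.png

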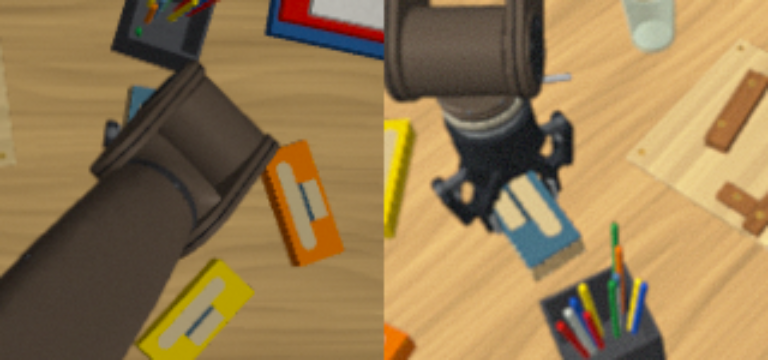

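Emit:
step_arm(
  gripper=[0.8,0.8,0.8,0.8,0.8,0.8,0.8,0.8,0.8,0.8,0.8,0.8,0.8,0.8,0.8,0.8,0.8,0.8],
  linear=[
    [0,0,-0.06],
    [0,0,-0.12],
    [0,0,-0.165],
    [0,0,-0.165],
    [0.05,0.013,-0.165],
    [0.1,0.026,-0.165],
    [0.15,0.039,-0.165],
    [0.2,0.05,-0.165],
    [0.24,0.06,-0.14],
    [0.276,0.0603,-0.11],
    [0.276,0.0603,-0.08],
    [0.276,0.0603,-0.0455],
    [0.276,0.0603,-0.0455],
    [0.276,0.0603,-0.0455],
    [0.276,0.0603,-0.0455],
    [0.276,0.0603,-0.0455],
    [0.276,0.0603,-0.0455],
    [0.276,0.0603,-0.0455],
  ],
  delta_rot=[
    [0,0,0],
    [0,0,0],
    [0,0,0],
    [0,0,0],
    [0,0,10],
    [0,0,20],
    [0,0,30],
    [0,0,40],
    [0,0,50],
    [0,0,60],
    [0,0,70],
    [0,0,73.8],
    [0,0,73.8],
    [0,0,73.8],
    [0,0,73.8],
    [0,0,73.8],
    [0,0,73.8],
    [0,0,73.8],
  ],
)

```text
time: 6.65
eef_pos: [0.6088, -0.1119, 0.1156]
tcp_rot: [0.998, 0.058, 0.0, 0.0]
contact_force: [1.3, -0.2, -1.7]
opening: 0.659
```

```bash
python3 go.py 611.3 -113.3 60 6.7 611.3 -113.3 25 6.7
python3 - <<'E'
from h import *
a=cam('top')['frame'][130:250,270:430]; b=cam('scene')['frame'][160:280,240:400]
cv2.imwrite('pics/g2.png',cv2.resize(np.hstack([a,b]),None,fx=2.4,fy=2.4,interpolation=2)[:,:,::-1])
E
```

```text
t 6.65 tcp [ 608.8 -111.9  115.6] yaw 6.7 tilt [ 0.03 -0.01] F [ 1.3 -0.2 -1.7] open 56.0
[611.3, -113.3, 60.0, 6.7] [0.0023, 0.0017, 0.0556] [0.0, -0.0, -0.0]
[611.3, -113.3, 25.0, 6.7] [0.0023, 0.0017, 0.0906] [0.0, -0.0, -0.0]
```

View pics/g2.png

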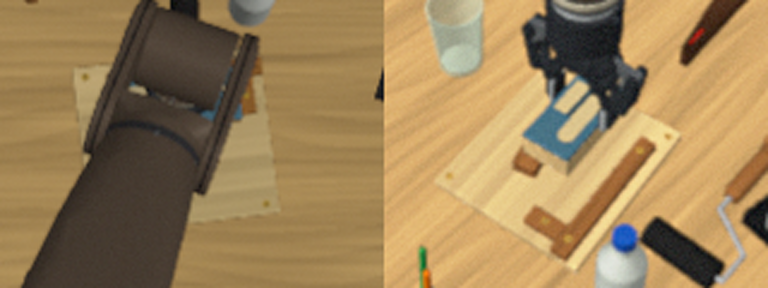

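The block is held level in the gripper over the board and lined up with the fence (scene crop, block at (570,125)). I'll lower it now.

Emit:
step_arm(
  gripper=[0.8,0.8,0.8,0.8,0.8,0.8],
  linear=[
    [0.002,0.0017,0.05],
    [0.002,0.0017,0.08],
    [0.002,0.0017,0.088],
    [0.002,0.0017,0.0905],
    [0.002,0.0017,0.092],
    [0.002,0.0017,0.092],
  ],
  delta_rot=[
    [0,0,0],
    [0,0,0],
    [0,0,0],
    [0,0,0],
    [0,0,0],
    [0,0,0],
  ],
)

```text
time: 7.5
eef_pos: [0.6106, -0.1131, 0.0272]
tcp_rot: [0.998, 0.059, -0.002, -0.0]
contact_force: [-10.0, 2.9, 15.1]
opening: 0.666
```

```bash
python3 go.py 616 -117.5 24 6.7
```

```text
t 7.5 tcp [ 610.6 -113.1   27.2] yaw 6.7 tilt [-0.2   0.04] F [-10.    2.9  15.1] open 56.6
[616.0, -117.5, 24.0, 6.7] [0.0049, 0.0051, 0.0031] [-0.1, 0.2, 0.0]
```

Emit:
step_arm(
  gripper=[0.8,0.8,0.8,0.8],
  linear=[
    [0,0.002,-0.001],
    [0,0.005,-0.001],
    [0,0.008,-0.001],
    [0,0.008,-0.001],
  ],
  delta_rot=[
    [0,0,0],
    [0,0,0],
    [0,0,0],
    [0,0,0],
  ],
)

```text
time: 8.0
eef_pos: [0.6129, -0.1179, 0.0272]
tcp_rot: [0.998, 0.058, 0.001, -0.003]
contact_force: [-2.6, 11.6, 8.7]
opening: 0.659
```

```bash
python3 go.py 616 -117.5 24 6.7
python3 - <<'E'
from h import *
b=cam('scene')['frame'][170:270,250:380]
cv2.imwrite('pics/g3.png',cv2.resize(b,None,fx=5,fy=5,interpolation=2)[:,:,::-1])
E
```

```text
t 8.0 tcp [ 612.9 -117.9   27.2] yaw 6.6 tilt [0.04 0.34] F [-2.6 11.6  8.7] open 56.0
[616.0, -117.5, 24.0, 6.7] [0.0031, -0.0, 0.0032] [-0.3, -0.1, -0.1]
```

View pics/g3.png

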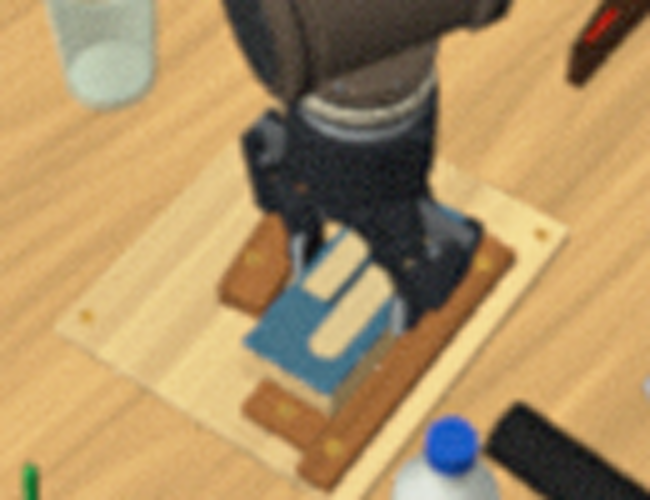

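The block lies on the board, its end at the stop (reaction 11.6 N in +y) and its side close to the fence. Now I'll press it to the fence, relax and release.

Emit:
step_arm(
  gripper=[0.8,0.8,0.8,0.8],
  linear=[
    [0.002,-0.002,-0.0005],
    [0.004,-0.002,-0.0005],
    [0.006,-0.001,-0.0005],
    [0.006,-0.001,-0.0005],
  ],
  delta_rot=[
    [0,0,0],
    [0,0,0],
    [0,0,0],
    [0,0,0],
  ],
)

```text
time: 8.55
eef_pos: [0.6146, -0.1176, 0.0273]
tcp_rot: [0.998, 0.058, -0.005, -0.003]
contact_force: [-14.2, 6.4, 15.4]
opening: 0.661
```

Emit:
step_arm(
  gripper=[0.8,0.8,-0.6,-1,-1,-1,-1,-1,-1,-1],
  linear=[
    [-0.003,-0.001,-0.003],
    [-0.003,-0.001,-0.003],
    [-0.003,-0.001,-0.003],
    [-0.003,-0.001,-0.004],
    [-0.003,-0.001,-0.004],
    [-0.003,-0.001,-0.02],
    [-0.003,-0.001,-0.07],
    [-0.003,-0.001,-0.13],
    [-0.003,-0.001,-0.17],
    [-0.003,-0.001,-0.17],
  ],
  delta_rot=[
    [0,0,0],
    [0,0,0],
    [0,0,0],
    [0,0,0],
    [0,0,0],
    [0,0,0],
    [0,0,0],
    [0,0,0],
    [0,0,0],
    [0,0,0],
  ],
)

```text
time: 9.8
eef_pos: [0.6174, -0.12, 0.2018]
tcp_rot: [0.998, 0.058, 0.005, 0.002]
contact_force: [0.2, 0.6, -0.1]
opening: 1.003
```

```bash
python3 go.py 571.1 234.8 120 5.1
```

```text
t 9.8 tcp [ 617.4 -120.   201.8] yaw 6.7 tilt [ 0.63 -0.24] F [ 0.2  0.6 -0.1] open 85.2
[571.1, 234.8, 120.0, 5.1] [-0.0055, -0.3582, 0.0798] [0.3, -0.6, 1.6]
```

Emit:
step_arm(
  gripper=[-0.2,-0.2,-0.2,-0.2,-0.2,-0.2,-0.2,-0.2,-0.2,-0.2],
  linear=[
    [-0.001,-0.06,0],
    [-0.002,-0.12,0],
    [-0.003,-0.18,0],
    [-0.004,-0.24,0.02],
    [-0.005,-0.3,0.05],
    [-0.0055,-0.358,0.08],
    [-0.0055,-0.358,0.08],
    [-0.0055,-0.358,0.08],
    [-0.0055,-0.358,0.08],
    [-0.0055,-0.358,0.08],
  ],
  delta_rot=[
    [0,0,1.6],
    [0,0,1.6],
    [0,0,1.6],
    [0,0,1.6],
    [0,0,1.6],
    [0,0,1.6],
    [0,0,1.6],
    [0,0,1.6],
    [0,0,1.6],
    [0,0,1.6],
  ],
)

```text
time: 11.05
eef_pos: [0.5684, 0.2348, 0.1158]
tcp_rot: [0.999, 0.043, 0.001, -0.0]
contact_force: [-0.3, 0.2, 1.2]
opening: 0.601
```

```bash
python3 go.py 571.1 234.8 9 5.1
python3 - <<'E'
from m import *
c=cam('top'); f=c['frame']; H,S,V=cv2.split(cv2.cvtColor(f,cv2.COLOR_RGB2HSV))
rect(c,'block',(H>85)&(H<125)&(S>60),(300,140,400,230),.044)
c2=cam('scene'); g=c2['frame']; H,S,V=cv2.split(cv2.cvtColor(g,cv2.COLOR_RGB2HSV))
rect(c2,'s-block',(H>85)&(H<125)&(S>60),(250,180,365,280),.044)
cv2.imwrite('pics/g4.png',cv2.resize(np.hstack([f[140:240,190:400],g[130:230,300:410]]),None,fx=2.5,fy=2.5,interpolation=2)[:,:,::-1])
E
```

```text
t 11.05 tcp [568.4 234.8 115.8] yaw 5.0 tilt [0.11 0.01] F [-0.3  0.2  1.2] open 51.1
[571.1, 234.8, 9.0, 5.1] [0.0025, 0.0002, 0.1069] [-0.0, -0.1, -0.1]
block area 876.0 ctr [ 613.6 -116.2] size [ 54.9 135.9] ang 6.7
s-block area 350.0 ctr [ 613.8 -116. ] size [ 56.1 135.9] ang 6.7
```

View pics/g4.png

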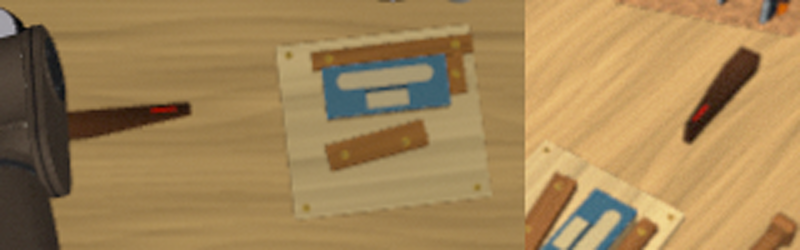

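The block lies picture up in the corner; both cameras give its centre at (613.7,-116.1) mm, yaw 6.7°. The wedge is clear, with its thin end at crop (190,108). Now I'll grip the wedge head.

Emit:
step_arm(
  gripper=[-0.2,-0.2,-0.2,-0.2,-0.2,1,1,1,1,1,1,1,1],
  linear=[
    [0.002,0,0.05],
    [0.002,0,0.09],
    [0.002,0,0.106],
    [0.002,0,0.106],
    [0.002,0,0.106],
    [0.002,0,0.106],
    [0.002,0,0.106],
    [0.002,0,0.106],
    [0.002,0,0.106],
    [0.002,0,0.106],
    [0.002,0,0.106],
    [0.002,0,0.056],
    [0.002,0,0.056],
  ],
  delta_rot=[
    [0,0,0],
    [0,0,0],
    [0,0,0],
    [0,0,0],
    [0,0,0],
    [0,0,0],
    [0,0,0],
    [0,0,0],
    [0,0,0],
    [0,0,0],
    [0,0,0],
    [0,0,0],
    [0,0,0],
  ],
  grip_force=50,
)

```text
time: 12.78
eef_pos: [0.5725, 0.2371, 0.0632]
tcp_rot: [0.999, 0.044, 0.004, -0.001]
contact_force: [0.8, -0.8, 0.3]
opening: 0.34
```

```bash
python3 - <<'E'
import numpy as np
bx=np.array([.9932,.1167]);by=np.array([-.1167,.9932]);o=np.array([578.2,-116.5])
for x,y in((-8,142.5),(-9,135),(-9,200),(-9,130)): print(x,y,o+bx*x+by*y)
E
python3 go.py 559 85 60 6.7 559 85 30 6.7
python3 - <<'E'
from m import *
f=cam('top')['frame'];g=cam('scene')['frame']
cv2.imwrite('pics/g5.png',cv2.resize(np.hstack([f[140:240,190:330],g[110:210,320:430]]),None,fx=3,fy=3,interpolation=2)[:,:,::-1])
E
```

```text
-8 142.5 [553.62465  24.0974 ]
-9 135 [553.5067  16.5317]
-9 200 [545.9212  81.0897]
-9 130 [554.0902  11.5657]
t 12.78 tcp [572.5 237.1  63.2] yaw 5.1 tilt [0.48 0.12] F [ 0.8 -0.8  0.3] open 28.9
[559.0, 85.0, 60.0, 6.7] [-0.0269, 0.1503, 0.0028] [-0.1, -0.5, -1.6]
[559.0, 85.0, 30.0, 6.7] [-0.0272, 0.1503, 0.0328] [-0.1, -0.5, -1.6]
```

View pics/g5.png

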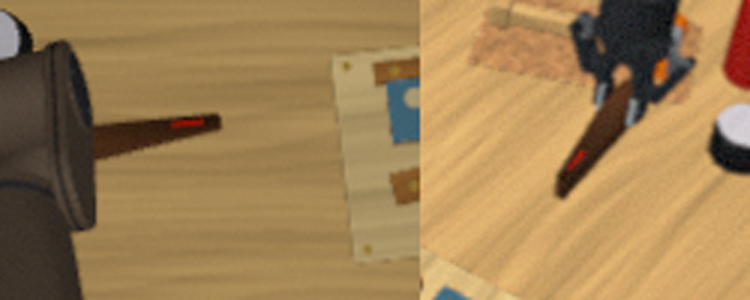

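The wedge is held by its head, pointing towards the gap, with its tip at (219,121) in the left crop. I'll move to the entry line.

```bash
python3 go.py 541.9 98.2 60 6.7
```

```text
t 12.88 tcp [569.3 236.3  58.9] yaw 5.1 tilt [0.02 0.01] F [ 0.  -0.1 -2.5] open 28.5
[541.9, 98.2, 60.0, 6.7] [-0.0395, 0.1351, -0.0011] [-0.0, -0.0, -1.6]
```

Emit:
step_arm(
  gripper=[1,1,1,1,1,1,1,1],
  linear=[
    [-0.012,0.045,0],
    [-0.026,0.09,0],
    [-0.0395,0.135,0],
    [-0.0395,0.135,0.015],
    [-0.0395,0.135,0.03],
    [-0.0395,0.135,0.0355],
    [-0.0395,0.135,0.0355],
    [-0.0395,0.135,0.0355],
  ],
  delta_rot=[
    [0,0,-1.6],
    [0,0,-1.6],
    [0,0,-1.6],
    [0,0,-1.6],
    [0,0,-1.6],
    [0,0,-1.6],
    [0,0,-1.6],
    [0,0,-1.6],
  ],
)

```text
time: 13.88
eef_pos: [0.5424, 0.0989, 0.0233]
tcp_rot: [0.998, 0.059, 0.0, -0.0]
contact_force: [-0.1, 0.4, -0.3]
opening: 0.338
```

```bash
python3 - <<'E'
from m import *
c=cam('top');f=c['frame'];g=cam('scene')['frame']
cv2.imwrite('pics/g6.png',cv2.resize(np.hstack([f[140:230,260:390],g[150:240,280:400]]),None,fx=3.2,fy=3.2,interpolation=2)[:,:,::-1])
E
python3 go.py 551.8 13.8 23 6.7
```

```text
t 13.97 tcp [542.4  98.7  23.5] yaw 6.7 tilt [0.06 0.01] F [-0.4  0.3 -0.6] open 28.3
[551.8, 13.8, 23.0, 6.7] [-0.0006, 0.0854, 0.0005] [-0.0, -0.1, 0.0]
```

View pics/g6.png

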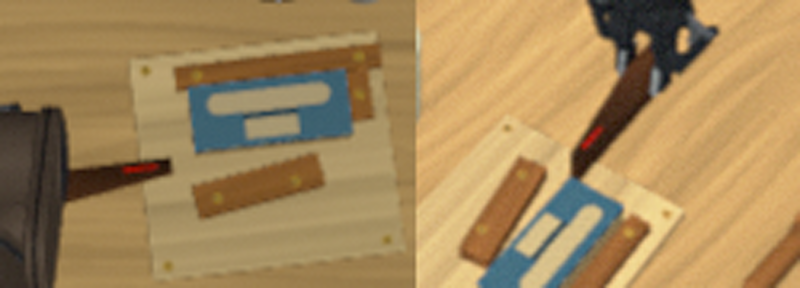

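The tip at crop (170,167) is on the board just short of the gap. Its straight side is about 1 px (about 2–3 mm) off the extended line of the block's side, as planned, so I'll slide it in.

Emit:
step_arm(
  gripper=[1,1,1,1,1,1,1],
  linear=[
    [-0.0005,0.02,0],
    [-0.0005,0.04,0],
    [-0.0005,0.06,0],
    [-0.0005,0.075,0],
    [-0.0005,0.0855,0],
    [-0.0005,0.0855,0.0015],
    [-0.0005,0.0855,0.0015],
  ],
  delta_rot=[
    [0,0,0],
    [0,0,0],
    [0,0,0],
    [0,0,0],
    [0,0,0],
    [0,0,0],
    [0,0,0],
  ],
)

```text
time: 14.85
eef_pos: [0.5525, 0.0125, 0.0228]
tcp_rot: [0.998, 0.058, 0.001, 0.001]
contact_force: [-0.4, -1.8, 3.8]
opening: 0.342
```

```bash
python3 go.py 551.8 13.8 21.5 6.7;python3 - <<'E'
from m import *
c=cam('top');f=c['frame'];H,S,V=cv2.split(cv2.cvtColor(f,cv2.COLOR_RGB2HSV))
rect(c,'block',(H>85)&(H<125)&(S>60),(300,140,400,230),.044)
q=cont(f.max(2)<95,(305,160,380,200))[0].reshape(-1,2);P=onz(c,q,.042)[:,:2]*1000;print(P[P[:,1].argmin()])
E
```

```text
t 14.85 tcp [552.5  12.5  22.8] yaw 6.7 tilt [ 0.12 -0.08] F [-0.4 -1.8  3.8] open 29.1
[551.8, 13.8, 21.5, 6.7] [-0.0006, -0.0013, 0.0013] [0.1, -0.1, -0.0]
block area 876.0 ctr [ 613.2 -116.1] size [ 55.6 136.1] ang 6.7
[ 586.31262927 -118.95892964]
```

Emit:
step_arm(
  gripper=[-0.2,-0.2,-0.2,-0.2,-0.2,-0.2,-0.2,-0.2,-0.2],
  linear=[
    [0,0,0],
    [0,0,0],
    [0,0,0],
    [0,0,0],
    [0,0,-0.02],
    [0,0,-0.07],
    [0,0,-0.12],
    [0,0,-0.17],
    [0,0,-0.17],
  ],
  delta_rot=[
    [0,0,0],
    [0,0,0],
    [0,0,0],
    [0,0,0],
    [0,0,0],
    [0,0,0],
    [0,0,0],
    [0,0,0],
    [0,0,0],
  ],
)

```text
time: 16.02
eef_pos: [0.5546, 0.0129, 0.1976]
tcp_rot: [0.998, 0.058, 0.005, 0.001]
contact_force: [-0.8, -0.2, 0.1]
opening: 0.602
```

```bash
python3 - <<'E'
from m import *
c=cam('top');f=c['frame'];d=cam('scene');g=d['frame']
a=cv2.resize(f[180:290,130:220],None,fx=4,fy=4,interpolation=2); b=cv2.resize(g[100:145,330:415],None,fx=4.6,fy=4.6,interpolation=2)
o=np.zeros((440,360+391,3),np.uint8); o[:,:360]=a; o[:b.shape[0],360:]=b
e=cv2.resize(g[150:250,270:400],None,fx=2.3,fy=2.3,interpolation=2); o[210:210+e.shape[0],360:360+e.shape[1]]=e
cv2.imwrite('pics/g7.png',o[:,:,::-1])
E
python3 go.py
```

```text
t 16.12 tcp [551.5  13.4 192. ] yaw 6.7 tilt [ 0.05 -0.  ] F [-0.6  0.1 -0.9] open 50.6
```

View pics/g7.png

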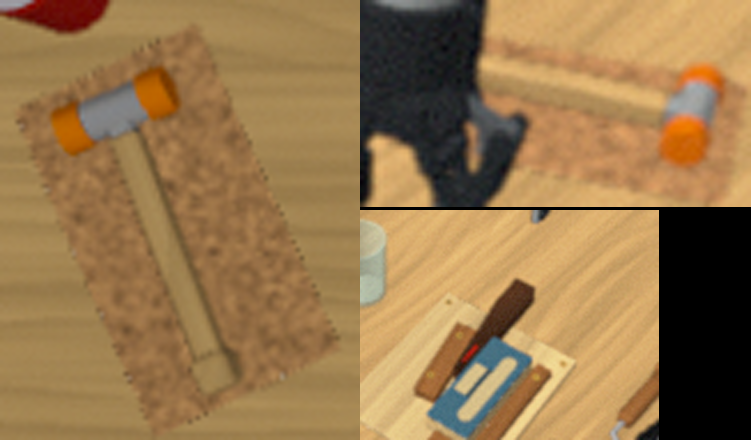

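The wedge sits in the gap with its thick end out. In the top crop the hammer head's centre is at (115,110), and the handle's left top edge runs (118,140)–(197,355).

Run:
```python
from m import *
c=cam('top')
P=onz(c,np.array([[118,140],[197,355],[115,110],[57,127],[174,92]])/4+[130,180]-.37,[.034,.034,.021,.021,.021])[:,:2]*1000
print(P.round(1)); d=P[0]-P[1]; d/=np.linalg.norm(d); print('yaw handle',np.degrees(np.arctan2(d[1],d[0])))
e=P[3]-P[4]; print('yaw head',np.degrees(np.arctan2(e[1],e[0]))-90,np.linalg.norm(e))
n=np.array([-d[1],d[0]]); a=P[0]-11*n # point on axis
h=P[2]; s=(h-a)@d; print('axis at head',a+d*s,'head',h); g=a+d*(s-55); print('grip',g)
```

```text
[[500.  406. ]
 [349.6 345. ]
 [522.3 413.5]
 [510.  456.1]
 [535.3 370.4]]
yaw handle 22.08240196063117
yaw head 16.487859443008958 89.35967220304556
axis at head [525.92806493 404.60221771] head [522.33637899 413.45527319]
grip [474.96263711 383.92553597]
```

```bash
python3 - <<'E'
from m import *
c=cam('top'); f=c['frame']
P=onz(c,np.array([[129,136],[209.5,351.5],[115,110]])/4+[130,180]-.37,.021)[:,:2]*1000
d=P[0]-P[1]; d/=np.linalg.norm(d); h=P[2]; s=(h-P[0])@d; print(P.round(1),'yaw',np.degrees(np.arctan2(d[1],d[0])),'axis at head',P[0]+d*s,'grip',P[0]+d*(s-55))
d2=cam('scene'); px=np.array([[693-360,115],[660-360,108],[520-360,80]])/4.6+[330,100]-.4
Q=onz(d2,px,.021)[:,:2]*1000; print('scene head,neck,handle',Q.round(1)); 
hsv=cv2.cvtColor(f,cv2.COLOR_RGB2HSV)
# orange faces: robust centroids
for n,cc,box in(('top',c,(130,185,190,230)),('scene',d2,(385,105,420,145))):
    h_,S,V=cv2.split(cv2.cvtColor(cc['frame'],cv2.COLOR_RGB2HSV)); m=(h_<16)&(S>180)&(V>110)
    for q in cont(m,box)[:2]:
        b,_,_=cv2.minAreaRect(q); print(n,np.round(b,1),cv2.contourArea(q),(onz(cc,[b],.021)*1000).round(1))
E
python3 go.py 475 386 120 112 475 386 8 112
```

```text
[[503.8 402.5]
 [351.6 339.9]
 [522.3 413.5]] yaw 22.355144240156815 axis at head [523.49766823 410.63150164] grip [472.63124367 389.71244686]
scene head,neck,handle [[521.2 415.3]
 [497.7 405.4]
 [397.1 360.6]]
top [169.1 203.2] 22.5 [[533.8 382.4  21. ]]
top [145.9 207.5] 5.0 [[521.1 450.5  21. ]]
scene [400.  130.5] 76.0 [[534. 384.  21.]]
scene [404.4 115.9] 18.0 [[500.1 462.3  21. ]]
t 16.27 tcp [550.2  13.5 189.5] yaw 6.7 tilt [-0.22  0.04] F [-0.1  0.7  1. ] open 51.1
[475.0, 386.0, 120.0, 112.0] [-0.0311, -0.3787, 0.0701] [-0.2, 0.1, -105.3]
[475.0, 386.0, 8.0, 112.0] [-0.0307, -0.3785, 0.1821] [-0.2, 0.1, -105.3]
```

Emit:
step_arm(
  gripper=[-0.2,-0.2,-0.2,-0.2,-0.2,-0.2,-0.2,-0.2,-0.2,-0.2,-0.2,-0.2,-0.2,-0.2],
  linear=[
    [-0.004,-0.04,0],
    [-0.008,-0.08,0],
    [-0.012,-0.12,0],
    [-0.016,-0.16,0],
    [-0.02,-0.2,0],
    [-0.023,-0.24,0],
    [-0.026,-0.28,0],
    [-0.03,-0.32,0.01],
    [-0.0335,-0.36,0.03],
    [-0.0335,-0.3825,0.05],
    [-0.0335,-0.3825,0.07],
    [-0.0335,-0.3825,0.07],
    [-0.0335,-0.3825,0.07],
    [-0.0335,-0.3825,0.07],
  ],
  delta_rot=[
    [0,0,-10.6],
    [0,0,-21],
    [0,0,-31.5],
    [0,0,-42],
    [0,0,-52.5],
    [0,0,-63],
    [0,0,-73.5],
    [0,0,-84],
    [0,0,-94.5],
    [0,0,-105.6],
    [0,0,-105.6],
    [0,0,-105.6],
    [0,0,-105.6],
    [0,0,-105.6],
  ],
)

```text
time: 18.02
eef_pos: [0.4747, 0.3889, 0.123]
tcp_rot: [0.558, 0.83, 0.001, 0.0]
contact_force: [-0.2, 0.8, -0.1]
opening: 0.607
```

```bash
python3 - <<'E'
from m import *
d=cam('scene');g=d['frame'];f=cam('top')['frame']
cv2.imwrite('pics/g8.png',np.hstack([cv2.resize(g[85:150,320:430],None,fx=5,fy=5,interpolation=2)[:,:,::-1]]))
p,m,s=pose()
# where the grasp axis (tool z) meets z=21mm -> pixel in scene crop
for t in (p,[.472,.3905,.034]): 
    q=proj(d,[t])[0]; print('pix',t,(q-[320,85])*5)
c=cam('top'); H,S,V=cv2.split(cv2.cvtColor(c['frame'],cv2.COLOR_RGB2HSV))
rect(c,'block',(H>85)&(H<125)&(S>60),(300,140,400,230),.044)
q=cont(c['frame'].max(2)<95,(275,160,380,210))[0].reshape(-1,2);P=onz(c,q,.042)[:,:2]*1000;print('wedge butt',P[P[:,1].argmax()],'tip',P[P[:,1].argmin()])
E
python3 go.py 472 390.5 9 112.3
```

```text
pix [0.47447931 0.38910309 0.12293247] [356.7603402   65.23746763]
pix [0.472, 0.3905, 0.034] [334.64894515 170.08527117]
block area 878.0 ctr [ 613.2 -116.2] size [ 55.6 135.9] ang 6.7
wedge butt [560.91444909  45.12294519] tip [ 586.31693095 -121.74316529]
t 18.18 tcp [474.3 389.2 122.8] yaw 112.2 tilt [0.08 0.05] F [-0.6  0.1 -0.6] open 50.7
[472.0, 390.5, 9.0, 112.3] [0.0021, -0.0018, 0.1138] [0.1, -0.0, -0.1]
```

View pics/g8.png

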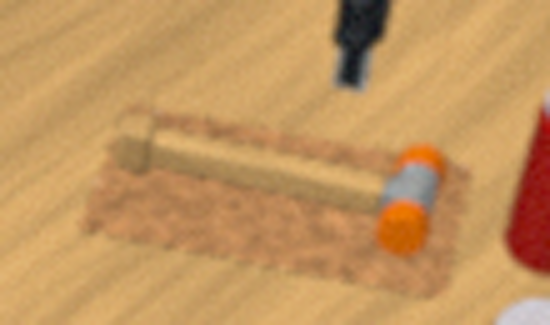

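The fingers are above the handle; the aim point at crop (335,170) falls on the handle's top, about 60 mm behind the orange head. The wedge butt measures about 49 mm past the board's edge and the block hasn't moved. I'll grip the handle now.

Emit:
step_arm(
  gripper=[-0.2,-0.2,-0.2,-0.2,1,1,1,1,1,1,1,1],
  linear=[
    [0.002,-0.002,0.05],
    [0.002,-0.002,0.095],
    [0.002,-0.002,0.1125],
    [0.002,-0.002,0.1125],
    [0.002,-0.002,0.1125],
    [0.002,-0.002,0.1125],
    [0.002,-0.002,0.1125],
    [0.002,-0.002,0.1125],
    [0.002,-0.002,0.1125],
    [0.002,-0.002,0.1125],
    [0.002,-0.002,0.0825],
    [0.002,-0.002,0.0325],
  ],
  delta_rot=[
    [0,0,0],
    [0,0,0],
    [0,0,0],
    [0,0,0],
    [0,0,0],
    [0,0,0],
    [0,0,0],
    [0,0,0],
    [0,0,0],
    [0,0,0],
    [0,0,0],
    [0,0,0],
  ],
  grip_force=110,
)

```text
time: 19.68
eef_pos: [0.4687, 0.3889, 0.0872]
tcp_rot: [0.557, 0.83, -0.003, -0.001]
contact_force: [-0.0, -0.6, -3.6]
opening: 0.227
```

```bash
python3 - <<'E'
from h import *
cam('top');cam('top')
import numpy as np
bx=np.array([.9932,.1167]);by=np.array([-.1167,.9932]);o=np.array([578.2,-116.5])
for y in (260,235): print(o+bx*-63+by*y)
E
python3 go.py 487.9 134 90 96.7
```

```text
[485.2864 134.3799]
[488.2039 109.5499]
t 19.77 tcp [474.7 392.5  95.9] yaw 112.3 tilt [0.61 0.35] F [ 0.9  0.3 -1.7] open 19.8
[487.9, 134.0, 90.0, 96.7] [-0.2442, -0.0859, 0.0045] [0.7, -0.2, 15.6]
```

Emit:
step_arm(
  gripper=[1,1,1,1,1,1,1,1,1,1,1,1],
  linear=[
    [-0.03,-0.01,0],
    [-0.07,-0.025,0],
    [-0.11,-0.04,0],
    [-0.15,-0.055,0],
    [-0.19,-0.067,0],
    [-0.22,-0.08,0],
    [-0.244,-0.086,0],
    [-0.244,-0.086,0.02],
    [-0.244,-0.086,0.05],
    [-0.244,-0.086,0.072],
    [-0.244,-0.086,0.072],
    [-0.244,-0.086,0.072],
  ],
  delta_rot=[
    [0,0,3],
    [0,0,6],
    [0,0,9],
    [0,0,12],
    [0,0,15],
    [0,0,15.6],
    [0,0,15.6],
    [0,0,15.6],
    [0,0,15.6],
    [0,0,15.6],
    [0,0,15.6],
    [0,0,15.6],
  ],
)

```text
time: 21.28
eef_pos: [0.4842, 0.132, 0.0175]
tcp_rot: [0.665, 0.747, 0.0, 0.0]
contact_force: [0.7, -0.3, -2.6]
opening: 0.232
```

```bash
python3 - <<'E'
from m import *
d=cam('scene');g=d['frame'];c=cam('top');f=c['frame']
cv2.imwrite('pics/g9.png',np.hstack([cv2.resize(g[120:240,290:400],None,fx=3.3,fy=3.3,interpolation=2),cv2.resize(f[120:240,240:360],None,fx=3.3,fy=3.3,interpolation=2)])[:,:,::-1])
for n,cc,box in(('top',c,(230,150,330,260)),('scene',d,(290,110,410,200))):
    h_,S,V=cv2.split(cv2.cvtColor(cc['frame'],cv2.COLOR_RGB2HSV)); m=(h_<16)&(S>180)&(V>110)
    for q in cont(m,box)[:3]:
        b,wh,_=cv2.minAreaRect(q); print(n,np.round(b,1),np.round(wh,1),cv2.contourArea(q),(onz(cc,[b],.027)*1000).round(1))
E
python3 go.py 485.9 129.4 16 96.7
```

```text
top [264.6 196.1] [3.4 7. ] 8.5 [[553.8 106.6  27. ]]
top [241. 198.] [2. 6.] 6.5 [[548.3 173.5  27. ]]
top [327.5 161. ] [2. 3.] 3.0 [[653.8 -70.1  27. ]]
scene [352.  173.5] [10.6 10.6] 87.0 [[542.5 106.1  27. ]]
scene [364.3 159.8] [9.9 4.9] 30.0 [[533.6 180.2  27. ]]
t 21.38 tcp [484.9 132.1  18.3] yaw 96.7 tilt [0.13 0.01] F [-0.5  0.3 -2.9] open 19.4
[485.9, 129.4, 16.0, 96.7] [-0.0028, 0.0007, 0.0023] [0.1, 0.0, -0.0]
```

View pics/g9.png

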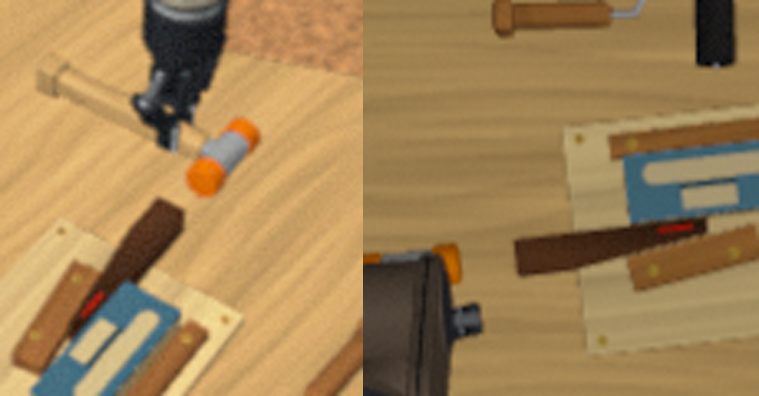

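The hammer is level and square to the wedge. Its orange face at top crop (461,262) is in line with the butt at (517,257), with a gap of about 48 mm. I'll start with two light taps.

Emit:
step_arm(
  gripper=[1,1,1,1,1,1,1,1,1,1,1,1,1],
  linear=[
    [-0.015,0.0005,0.0023],
    [-0.03,0.0005,0.0023],
    [-0.04,0.0005,0.0023],
    [-0.05,0.0005,0.0023],
    [-0.06,0.0005,0.0023],
    [-0.06,0.0005,0.0023],
    [-0.04,0.0005,0.0023],
    [-0.04,0.0005,0.0023],
    [-0.055,0.0005,0.0023],
    [-0.065,0.0005,0.0023],
    [-0.07,0.0005,0.0023],
    [-0.07,0.0005,0.0023],
    [-0.05,0.0005,0.0023],
  ],
  delta_rot=[
    [0,0,0],
    [0,0,0],
    [0,0,0],
    [0,0,0],
    [0,0,0],
    [0,0,0],
    [0,0,0],
    [0,0,0],
    [0,0,0],
    [0,0,0],
    [0,0,0],
    [0,0,0],
    [0,0,0],
  ],
)

```text
time: 23.0
eef_pos: [0.4908, 0.0816, 0.0151]
tcp_rot: [0.666, 0.746, 0.0, 0.0]
contact_force: [0.0, 1.1, -2.9]
opening: 0.235
```

```bash
cat > w.py <<'E'
from m import *
c=cam('top'); H,S,V=cv2.split(cv2.cvtColor(c['frame'],cv2.COLOR_RGB2HSV))
bx=np.array([.9932,.1167]);by=np.array([-.1167,.9932]);o=np.array([577.6,-115.5])
b=rect(c,'block',(H>85)&(H<125)&(S>60),(300,140,400,230),.044); print('block board',[(np.array(b[0])-o)@bx,(np.array(b[0])-o)@by])
dark=(V<95)&(H<16)&(S>120)
q=cont(dark,(275,160,350,215))[0].reshape(-1,2);P=onz(c,q,.042)[:,:2]*1000-o
B=np.c_[P@bx,P@by]; print('wedge y range board',B[:,1].min().round(1),B[:,1].max().round(1),'x at head',B[B[:,1]>B[:,1].max()-8][:,0].round(1))
E
python3 w.py; python3 go.py
```

```text
block area 891.5 ctr [ 612.8 -116.3] size [ 56.4 135.9] ang 6.7
block board [np.float64(34.913920386199926), np.float64(-4.891881394653318)]
wedge y range board -15.2 140.0 x at head [  1.7   2.1   2.4  -0.4  -3.2  -6.   -9.1 -11.8 -14.6 -17.4 -20.2 -22.9
 -25.7 -26.  -26.3]
t 23.05 tcp [489.9  83.9  14.9] yaw 96.6 tilt [-0.03  0.08] F [-0.8  2.  -4.5] open 19.9
```

Emit:
step_arm(
  gripper=[1,1,1,1,1,1,1,1,1,1,1],
  linear=[
    [-0.012,0,0],
    [-0.022,0,0],
    [-0.03,0,0],
    [-0.03,0,0],
    [-0.01,0,0],
    [-0.01,0,0],
    [-0.022,0,0],
    [-0.032,0,0],
    [-0.038,0,0],
    [-0.038,0,0],
    [-0.038,0,0],
  ],
  delta_rot=[
    [0,0,0],
    [0,0,0],
    [0,0,0],
    [0,0,0],
    [0,0,0],
    [0,0,0],
    [0,0,0],
    [0,0,0],
    [0,0,0],
    [0,0,0],
    [0,0,0],
  ],
)

```text
time: 24.42
eef_pos: [0.4959, 0.0446, 0.0154]
tcp_rot: [0.665, 0.747, 0.001, 0.0]
contact_force: [1.9, 5.0, -3.3]
opening: 0.232
```

```bash
python3 w.py; python3 go.py
```

```text
block area 903.5 ctr [ 614.1 -116.4] size [ 56.7 136. ] ang 7.0
block board [np.float64(36.09550529296873), np.float64(-5.176315839843747)]
wedge y range board -14.5 129.5 x at head [  6.    3.2   0.4  -2.3  -5.1  -7.9 -10.3 -12.8 -10.3 -10.7]
t 24.48 tcp [495.8  44.6  15.4] yaw 96.7 tilt [0.15 0.08] F [ 2.6  4.7 -3.3] open 19.6
```

Emit:
step_arm(
  gripper=[1,1,1,1,1,1],
  linear=[
    [0.02,0,0],
    [0.02,0,0],
    [0.01,0,0],
    [0,0,0],
    [-0.003,0,0],
    [-0.003,0,0],
  ],
  delta_rot=[
    [0,0,0],
    [0,0,0],
    [0,0,0],
    [0,0,0],
    [0,0,0],
    [0,0,0],
  ],
)

```text
time: 25.22
eef_pos: [0.4948, 0.0434, 0.0151]
tcp_rot: [0.665, 0.747, 0.002, -0.002]
contact_force: [-1.0, 13.1, -1.2]
opening: 0.235
```

```bash
python3 go.py
```

```text
t 25.23 tcp [494.8  43.4  15.1] yaw 96.6 tilt [-0.04  0.31] F [-1.  13.1 -1.2] open 20.0
```

Emit:
step_arm(
  gripper=[1,1,1,1,1,1],
  linear=[
    [0.02,0,0],
    [0.02,0,0],
    [0.01,0,0],
    [0.003,0,0],
    [-0.0005,0,0],
    [-0.0005,0,0],
  ],
  delta_rot=[
    [0,0,0],
    [0,0,0],
    [0,0,0],
    [0,0,0],
    [0,0,0],
    [0,0,0],
  ],
)

```text
time: 25.98
eef_pos: [0.4947, 0.0434, 0.0151]
tcp_rot: [0.665, 0.747, 0.002, -0.002]
contact_force: [-0.2, 13.7, -0.6]
opening: 0.233
```

```bash
python3 go.py; python3 w.py
```

```text
t 25.98 tcp [494.7  43.4  15.1] yaw 96.7 tilt [-0.07  0.34] F [-0.2 13.7 -0.6] open 19.8
block area 901.5 ctr [ 614.  -116.5] size [ 56.4 136. ] ang 6.9
block board [np.float64(36.00960892532346), np.float64(-5.212753764038084)]
wedge y range board -14.5 132.6 x at head [-13.1 -15.6 -15.3 -15.6 -15.9 -13.1]
```

Emit:
step_arm(
  gripper=[1,1,1,1,1,1],
  linear=[
    [0.02,0,0],
    [0.02,0,0],
    [0.01,0,0],
    [0.003,0,0],
    [0,0,0],
    [0,0,0],
  ],
  delta_rot=[
    [0,0,0],
    [0,0,0],
    [0,0,0],
    [0,0,0],
    [0,0,0],
    [0,0,0],
  ],
)

```text
time: 26.78
eef_pos: [0.4947, 0.0434, 0.0151]
tcp_rot: [0.665, 0.747, 0.002, -0.002]
contact_force: [-1.1, 15.4, 1.1]
opening: 0.228
```

```bash
python3 go.py
```

```text
t 26.77 tcp [494.7  43.4  15.1] yaw 96.7 tilt [-0.07  0.35] F [-1.1 15.4  1.1] open 19.4
```

The last two firm taps (13.7 N and 15.4 N) stopped at exactly the same spot, so the wedge is tight. I'll back off and take the hammer back to the mat.

Emit:
step_arm(
  gripper=[1,1,1,1,1,1,1,1,1,1,1,1,1,1,1,1],
  linear=[
    [0.03,0,0],
    [0.07,0,0],
    [0.09,0,-0.03],
    [0.09,0,-0.075],
    [0.12,0.012,-0.075],
    [0.16,0.02,-0.075],
    [0.2,0.03,-0.075],
    [0.24,0.04,-0.075],
    [0.28,0.05,-0.075],
    [0.315,0.055,-0.075],
    [0.34,0.06,-0.075],
    [0.34,0.063,-0.075],
    [0.34,0.063,-0.075],
    [0.34,0.063,-0.075],
    [0.34,0.063,-0.075],
    [0.34,0.063,-0.075],
  ],
  delta_rot=[
    [0,0,0],
    [0,0,0],
    [0,0,0],
    [0,0,0],
    [0,0,-3],
    [0,0,-6],
    [0,0,-9],
    [0,0,-12],
    [0,0,-15],
    [0,0,-15.6],
    [0,0,-15.6],
    [0,0,-15.6],
    [0,0,-15.6],
    [0,0,-15.6],
    [0,0,-15.6],
    [0,0,-15.6],
  ],
)

```text
time: 28.78
eef_pos: [0.5183, 0.3857, 0.09]
tcp_rot: [0.557, 0.83, -0.0, 0.0]
contact_force: [0.7, -0.1, -3.3]
opening: 0.227
```

```bash
python3 w.py; python3 go.py 472 390.5 30 112.3 472 390.5 10 112.3
```

```text
block area 902.5 ctr [ 614.  -116.4] size [ 56.4 135.8] ang 6.9
block board [np.float64(36.009427652435285), np.float64(-5.15571569641113)]
wedge y range board -14.5 122.8 x at head [  5.4   5.7   6.    3.2   0.4  -2.3  -5.4  -8.2 -11.  -13.8 -16.5 -19.3
 -22.1 -22.4 -22.7]
t 28.82 tcp [518.2 385.9  90. ] yaw 112.3 tilt [0. 0.] F [-0.2 -0.2 -2.9] open 19.5
[472.0, 390.5, 30.0, 112.3] [0.0218, -0.041, 0.06] [0.0, -0.0, -0.0]
[472.0, 390.5, 10.0, 112.3] [0.0218, -0.041, 0.08] [0.0, -0.0, -0.0]
```

Emit:
step_arm(
  gripper=[1,1,1,1,1,1,1,1],
  linear=[
    [0.011,-0.02,0.02],
    [0.0218,-0.041,0.04],
    [0.0218,-0.041,0.06],
    [0.0218,-0.041,0.074],
    [0.0218,-0.041,0.078],
    [0.0218,-0.041,0.08],
    [0.0218,-0.041,0.08],
    [0.0218,-0.041,0.08],
  ],
  delta_rot=[
    [0,0,0],
    [0,0,0],
    [0,0,0],
    [0,0,0],
    [0,0,0],
    [0,0,0],
    [0,0,0],
    [0,0,0],
  ],
)

```text
time: 29.82
eef_pos: [0.4735, 0.3913, 0.0123]
tcp_rot: [0.557, 0.83, 0.001, 0.0]
contact_force: [-4.4, -0.8, 4.5]
opening: 0.232
```

```bash
python3 go.py 472 390.5 10 112.3
```

```text
t 29.82 tcp [473.5 391.3  12.3] yaw 112.3 tilt [0.1  0.05] F [-4.4 -0.8  4.5] open 19.7
[472.0, 390.5, 10.0, 112.3] [-0.0002, -0.0017, 0.0023] [0.1, -0.0, -0.0]
```

Emit:
step_arm(
  gripper=[0.3,0,-0.2,-0.2,-0.2,-0.2,-0.2,-0.2,-0.2,-0.2,-0.2,-0.2,-0.2,-0.2],
  linear=[
    [0,0,0],
    [0,0,0],
    [0,0,0],
    [0,0,0],
    [0,0,-0.015],
    [0,0,-0.05],
    [0,0,-0.1],
    [0,0,-0.16],
    [0,0,-0.2],
    [0.0,-0.0,-0.2],
    [-0.06,-0.03,-0.2],
    [-0.12,-0.06,-0.2],
    [-0.18,-0.08,-0.2],
    [-0.18,-0.08,-0.2],
  ],
  delta_rot=[
    [0,0,0],
    [0,0,0],
    [0,0,0],
    [0,0,0],
    [0,0,0],
    [0,0,0],
    [0,0,0],
    [0,0,0],
    [0,0,0],
    [0,0,0],
    [0,0,0],
    [0,0,0],
    [0,0,0],
    [0,0,0],
  ],
)

```text
time: 31.58
eef_pos: [0.4654, 0.191, 0.2089]
tcp_rot: [0.559, 0.829, -0.001, -0.001]
contact_force: [0.6, -0.7, 0.3]
opening: 0.6
```

```bash
python3 w.py; python3 go.py
python3 - <<'E'
from h import *
f=cam('top')['frame'];g=cam('scene')['frame']
cv2.imwrite('pics/end.png',cv2.resize(np.hstack([f[120:300,125:395],g[90:270,250:450]]),None,fx=1.7,fy=1.7,interpolation=2)[:,:,::-1])
E
```

```text
block area 903.5 ctr [ 614.1 -116.5] size [ 56.7 135.9] ang 6.8
block board [np.float64(36.18939763687131), np.float64(-5.210432896118161)]
wedge y range board -14.5 122.8 x at head [  5.4   5.7   6.    3.2   0.4  -2.3  -5.4  -8.2 -11.  -13.8 -16.5 -19.3
 -22.1 -22.4 -22.7]
t 31.62 tcp [465.7 191.5 209.1] yaw 112.1 tilt [-0.09 -0.05] F [0.5 0.  0.3] open 51.0
```

View pics/end.png

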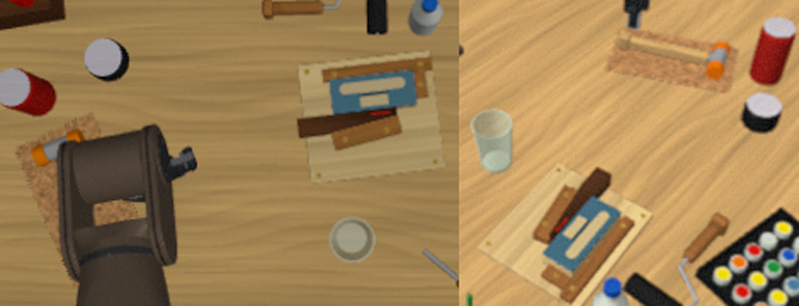

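The last picture shows the hammer lying on the mat (scene, head at (718,60)), the wedge home at (345,123) and the block tight in the corner at (373,92). The jar, tin, can, brayer and bottle have not moved, so I'm handing it in.

```bash
python3 -c "
from plant import ctrl; ctrl.sign_off()"
```

```text
the job is handed in; nothing more can be done
```

The job is done and handed in at about 31.7 s of the 72 s allowed. I laid the lino block picture up in the corner and started the wedge by hand, letting go with its thick end about 49 mm past the board's edge. I then drove it in with seven separate hammer taps and laid the hammer back on the cork mat.

**Tightness:** the last two firm taps (13.7 N and 15.4 N) stopped at the same position to 0.1 mm. The final one was slightly over the 8 to 15 N you named for a firm tap.

**Final position:** the top camera puts the block at board (36.2, -5.2) mm, against (36, -5) for home, with its yaw matching the board's to about 0.1°. The wedge's struck end measures about 123 mm along the board, against 125 mm nominal, which is within the camera's accuracy.

**Other things on the table:** the jar, ink tin, can, brayer and paint bottle look unmoved in the last picture. The gouge shows only at the edge of that picture. The pencil pot and the orange and yellow look-alike blocks are outside it, so I did not recheck those; the arm only worked near them while picking up the block.

**Disagreements:** arm readings and camera positions differed by 1 to 2 mm. My estimates of the hammer's position varied by up to 9 mm, but the grip held. The hammer touched the mat with the arm 2 to 3 mm higher than expected, so it may have shifted a little in the grip; it lies flat in the last view.

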